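Let off the ring stretcher

ROBOT

A 6-joint arm with a two-finger parallel gripper is mounted at the origin on the work surface. World frame = base frame: x ahead of the robot, y to its left, z up, the work surface at z = 0. Lengths are in m, angles in rad, forces in N, time in s.
With the tool pointing down it reaches from about 0.375 to 0.9 m from the base axis. Payload 3.1 kg.
Tool frame: the origin (TCP) lies midway between the tips of the shut fingers; the grasp point (between the pads) lies 19 mm behind it; x points along the fingers, y is the direction in which the jaws open and shut, and the axes are right-handed (so a half turn about x gives the same grasp; the last joint's range is limited). The gripper opens to 85 mm and grips with 20 to 120 N. Pads are 22 mm wide; open, the fingers measure 114 mm over their backs; the gripper's body (76 mm by 85 mm) begins 54 mm behind the grasp point. The pads swing forward as they close: fully open they stand 13 mm farther back than shut.
Start: joints at [-1.312, 0.527, 1.433, -0, 1.181, -0.178], TCP at [0.264, -0.566, 0.231] pointing down, gripper open.
Joint ranges: [-3.08, 3.08], [-0.75, 2.2], [0.22, 2.44], [-1.43, 4.57], [0, 2.65], [-2.85, 2.85]. Speed limits (rad/s): [2.79, 2.79, 3.14, 3.14, 3.14, 3.14].

INTERFACE

Orientations are given as a unit quaternion [w, x, y, z].
In Python, from cell import * gives the robot as it stands. The module is installed in compiled form; this text tells all that it offers.
- The arm moves only by the tool jog_arm, never from a script. Its argument "steps" is text: rows parted by semicolons, each of 7 numbers parted by spaces: the turn, a rotation vector about the tool's x, y, z in units of 5 degrees (1.0 is 5 degrees), then the shift along the tool's x, y, z in units of 30 mm (1.0 is 30 mm), then the closure, from -1 (fully open) to 1 (shut). In form: wx wy wz tx ty tz grip; .... A call has 1 to 20 rows; each row is the pose to reach, as a shift and turn from the pose measured when the call began, along the tool's axes at that moment; what a row does not reach only later rows make up. A row lasts 1/12 s, in which the tool goes at most 41.7 mm and 7.16 degrees, less where a joint would pass 70% of its speed; a pose out of reach is approached as far as the arm can. A call with a gripper value outside its range is refused whole. The fingers move at their own pace and stop on an object; "newtons" is the grip in N (left out, the last holds). Time passes only in rows, so rows that repeat a pose let the fingers close. It gives the time, the measured TCP pose, the force and the opening at its end, in the units of the state.
- get_obs(): the state, without advancing time (a new reading comes with each control period).
- camera(name): name is "side" or "top"; returns (picture, depth): 400x640x3 uint8, blue, green, red; 400x640 float32, m along the optical axis (not along the pixel's ray), 0 where there is no reading.
- get_calibration(name): a dict with "fx", "fy", "cx", "cy" (pixels), "world_to_cam" (4x4, takes a point from world to camera coordinates). Camera axes: x right, y up, looking along -z (the intrinsics and any distortion apply to the point x, -y, -z); pixel columns grow to the right and rows downward; lengths in m; the calibration is good to about 2 mm. A picture is of the moment at which its call begins. get_calibration takes no time and is no camera call.
- job_done(): hands the job in, once; it reports no verdict.
The state is a dict: "t": time; "q": joint angles; "qvel": joint speeds; "tau": joint torques, N m; "eef_pos": TCP position; "tool_rot": TCP orientation; "contact_force": force on the tool from outside, world axes, zero at the start; "torque": the same for the moment, N m; "width": finger opening in m.
Only numpy, scipy, OpenCV 4.12 (cv2) and the standard library are available. Lean on these libraries where they do the work, as an engineer would, in place of code of your own. Each camera call takes 0.05 s, during which the arm holds its last target. There are 200 camera calls.

TASK

The silver ring is stretched and the stretcher is still wound up. Lift the holding pawl by its brass pin and throw it right over so that it stays clear, wind the crank back by its red knob until it comes up firmly against its stop without forcing it, and then swing the pawl back down into the ratchet teeth. Leave the crank there, and the mallet, size stick and ring blank where they lie.

Things in the scene. Friction and masses are not known exactly. Their poses are not given: they have to be found in the camera images.
- stretcher: green cast-iron ring stretcher fixed to the counter, 210 x 150 mm base, 270 mm high. Origin on the counter under it, z up. Crank side faces its own -y; seen from there x is right. Along -y come: casting to y -21 mm, brass collar, ratchet wheel and pawl (-38 to -50), crank arm (-100 to -110), red knob. A 17 mm mandrel stands on top at y +25; it rises up to 23 mm as the crank winds back.
- spindle (a point): point on the crank's turning axis, 130 mm above the counter, level with the knob's middle (stretcher y -139); axes as the stretcher's, turning axis along y. The stretched ring loads the crank backwards, but the spindle is stiff enough to stay where it is left, also with the pawl lifted; winding it back takes some 2 to 8 N at the knob, the more the faster.
- crank (a joint): angle q of crank and ratchet wheel, rad; the knob's middle is at (-85 cos q, 0, +85 sin q) mm from point spindle in its axes: level on the -x side at 0, straight up at 1.57. Grows as the crank is wound BACK (knob rises, comes over towards +x); starts between -0.35 and 0.25. The engaged pawl blocks growing only. The unseen stop lies anywhere between 0.7 and 1.65.
- knob_center (a point): middle of the red knob, a barrel of 28 mm diameter and 48 mm length lying along the stretcher's y, spinning freely on its own pin; clear for a grasp from above across the stretcher's x
- pawl (a joint): angle p of the holding pawl, rad: 0 to 0.15 with its nose down on the ratchet wheel, growing as it is lifted up and over towards the stretcher's +x; it balances at about 1.65 and past that falls over by its own weight onto a rest at 2.35 and stays. Weighs 90 g, slightly damped.
- pawl_pin (a point): middle of the pawl's brass handle pin, 12 mm diameter, lying along the stretcher's y, free from y -50 to -92 mm (this point at -72). It is at (-45 cos p, 0, +45 sin p) mm from point pawl_pivot in its axes, p the pawl angle. The spindle shaft, 18 mm thick, lies about 50 mm below it at p = 0.
- pawl_pivot (a point): point on the pawl's pivot axis (along the stretcher's y, 57 mm to +x of and 51 mm above the spindle), at stretcher y -72; axes as the stretcher's
- head: steel seat of the brass sizing collar (68 mm across) behind the ratchet wheel; origin on the spindle axis. Inside the collar, out of sight, is the stop that ends the backward winding, set anew by each user: it is only felt, as a rise of force at the knob. Along the knob's path 8 to 18 N more than winding took seats it firmly; over 22 N more is forcing it, as is such a push against the engaged pawl.
- mallet: bystander: boxwood mallet lying on the counter, 200 mm long, head 48 x 70 mm; origin under its middle
- size_stick: bystander: steel size stick, 290 mm, in its low wooden rest, 41 mm high; origin under its middle
- ring_blank: bystander: silver ring blank, 23 mm across, 6 mm high, flat on the counter; origin under its middle

How it is judged:
By the outcome, as a careful person would: the job done as asked, in the order asked, and still so for the second after the job is handed in, with the robot touching nothing.
It also fails if it takes over 72 s, if anything falls off the work surface, if the arm or the gripper's body presses on something with over 40 N, if the wrist force passes 120 N, or if a joint passes its speed limit or range.

## Working session

There is one attempt and no reset: what is moved stays moved. The work goes in short steps, Python scripts to look and compute and a tool call to move; the robot and the scene stay as the last step left them, time stands still between calls to the robot, and variables do not carry over. Pictures are saved under pics/ and viewed, about 8 in all and at most 12, crops included, and the job is handed in when it is done.

Besides the shell and the picture viewer there is one more tool, called after "Request:" in YAML: its name, and indented under it one key for each argument. jog_arm: Moves the arm, as the interface text tells. Its arguments: {"type":"object","properties":{"steps":{"type":"string"},"newtons":{"type":"number"}},"required":["steps"]}

```bash
mkdir -p pics
python3 - <<'E'
from cell import *
import cv2,numpy as np
o=get_obs();print(o)
for n in("top","side"):
    p,d=camera(n);c=get_calibration(n);print(n,c)
    cv2.imwrite(f"pics/{n}0.png",p);np.save(f"pics/{n}0.npy",d)
E
```

```text
{'t': 0.0, 'q': array([-1.31250289e+00,  5.28483323e-01,  1.43392611e+00,  1.52741607e-06,
        1.18143797e+00, -1.78487646e-01]), 'qvel': array([ 1.18035070e-03,  2.27038178e-03,  1.16335073e-03, -8.39833651e-05,
       -1.11565463e-03,  8.69181103e-04]), 'tau': array([ 1.50678297e-04, -4.42347729e+01, -1.78026742e+01, -1.84504352e-04,
        8.38697248e-03, -3.56645359e-06]), 'eef_pos': array([ 0.26423238, -0.56558002,  0.23031554]), 'tool_rot': array([-0.15240396, -0.69027947, -0.15399708,  0.69034208]), 'contact_force': array([-0.24900948,  0.35037303, -0.41464825]), 'torque': array([-0.00803964,  0.03850497, -0.03167893]), 'width': 0.08564354286306088}
top {'fx': 475.1652423509593, 'fy': 475.1652423509593, 'cx': 313.94541402429763, 'cy': 213.1932285298523, 'world_to_cam': array([[-1.83628414e-02, -9.99831336e-01, -3.26165279e-04,
         4.72683096e-02],
       [ 9.97908472e-01, -1.83477467e-02,  6.19841997e-02,
        -5.81296598e-01],
       [-6.19797295e-02,  8.12722933e-04,  9.98077077e-01,
        -1.39518675e+00],
       [ 0.00000000e+00,  0.00000000e+00,  0.00000000e+00,
         1.00000000e+00]])}
side {'fx': 497.1350593797007, 'fy': 497.1350593797007, 'cx': 320.3180219212948, 'cy': 198.49185893458156, 'world_to_cam': array([[-0.9911855 , -0.13220803, -0.00850582,  0.57927035],
       [ 0.09523688, -0.75569444,  0.64796285, -0.10188961],
       [-0.09209369,  0.64144131,  0.76162445, -1.50812013],
       [ 0.        ,  0.        ,  0.        ,  1.        ]])}
```

View pics/top0.png

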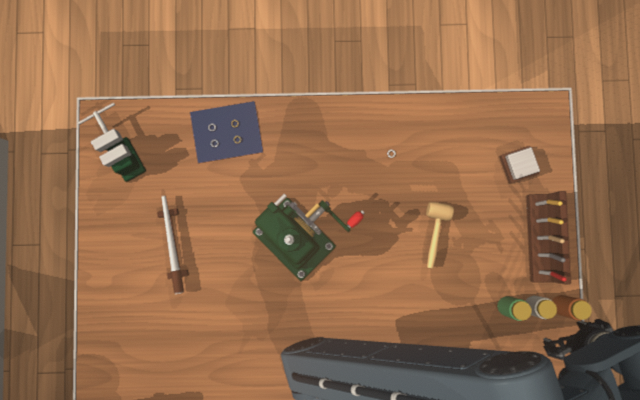

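View pics/side0.png

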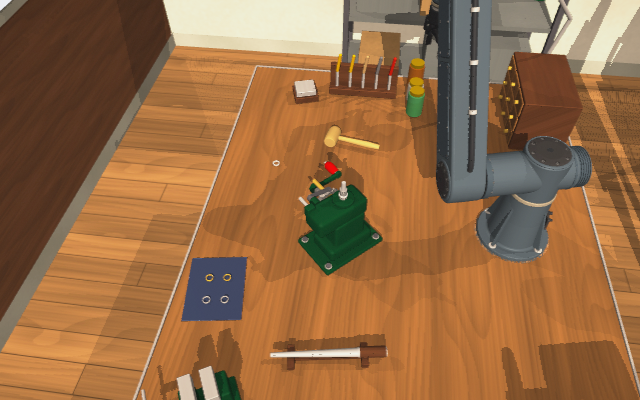

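```bash
cat > h.py <<'E'
from cell import *
import cv2,numpy as np
def cloud(n,p,d):
    c=get_calibration(n);v,u=np.mgrid[0:400,0:640]
    P=np.stack([(u-c["cx"])/c["fx"]*d,-(v-c["cy"])/c["fy"]*d,-d,np.ones_like(d)],-1)
    return (P@np.linalg.inv(c["world_to_cam"]).T)[...,:3]
def proj(n,X):
    c=get_calibration(n);q=c["world_to_cam"]@np.append(X,1)
    return c["cx"]-c["fx"]*q[0]/q[2],c["cy"]+c["fy"]*q[1]/q[2]
E
python3 - <<'E'
from h import *
G=[]
for n in("top","side"):
    p=cv2.imread(f"pics/{n}0.png");d=np.load(f"pics/{n}0.npy");P=cloud(n,p,d)
    b,g,r=[p[...,i].astype(int) for i in range(3)]
    near=(np.hypot(P[...,0]-.54,P[...,1]-.06)<.25)&(d>0)
    red=(r>130)&(g<60)&(b<70)&near&(P[...,2]>.04)
    R=P[red];print(n,"red",len(R),R.mean(0),R.min(0),R.max(0))
    w,V=np.linalg.eigh(np.cov(R.T));print(V[:,2])
    gr=(g>r*1.3)&(g>b*1.1)&near
    Q=P[gr];G.append(Q)
    H=Q[(Q[:,2]<.03)&(Q[:,2]>.005)];print("base",cv2.minAreaRect(H[:,:2].astype(np.float32)))
    for z0,z1 in((.15,.2),(.2,.24)):
        H=Q[(Q[:,2]<z1)&(Q[:,2]>z0)];print(z0,len(H),cv2.minAreaRect(H[:,:2].astype(np.float32)) if len(H)>5 else 0)
    M=P[near&(P[...,2]>.225)];print("mandrel",len(M),M.mean(0),M[:,2].max())
G=np.vstack(G);H=G[(G[:,2]<.03)&(G[:,2]>.005)];print("both",cv2.minAreaRect(H[:,:2].astype(np.float32)))
a=cv2.imread("pics/top0.png")[180:290,240:380];a=cv2.resize(a,None,fx=4,fy=4,interpolation=3)
b=cv2.imread("pics/side0.png")[150:280,280:400];b=cv2.resize(b,None,fx=2,fy=440/130,interpolation=3)
cv2.imwrite("pics/c0.png",np.hstack([a,b]))
E
```

```text
top red 44 [ 0.55789737 -0.08292683  0.14302403] [ 0.53767602 -0.0937538   0.13405633] [ 0.57601511 -0.0655927   0.14924849]
[-0.88346129  0.46578716  0.0503832 ]
base ((0.4134969711303711, 0.05792245641350746), (0.0046238768845796585, 0.0019498915644362569), 35.801151275634766)
0.15 129 ((0.5482856631278992, 0.1368778645992279), (0.06327896565198898, 0.07789614051580429), 51.38420104980469)
0.2 105 ((0.5360382199287415, 0.12975865602493286), (0.11526753753423691, 0.04676247388124466), 34.41945266723633)
mandrel 62 [0.50386624 0.10233048 0.24891558] 0.27381822239341624
side red 108 [ 0.56153469 -0.06795256  0.14118694] [ 0.54060332 -0.09387993  0.12307752] [ 0.58008517 -0.04738324  0.14997926]
[-0.69901782  0.71393158 -0.04093635]
base ((0.5119587779045105, 0.10254037380218506), (0.20826415717601776, 0.15117448568344116), 43.75448989868164)
0.15 1444 ((0.5326042175292969, 0.11185723543167114), (0.16118302941322327, 0.10220479220151901), 42.25675582885742)
0.2 327 ((0.5282854437828064, 0.12344042211771011), (0.15479855239391327, 0.06412827968597412), 38.04043960571289)
mandrel 89 [0.50750465 0.10831031 0.24752943] 0.2711073704032618
both ((0.5119587779045105, 0.10254037380218506), (0.20826415717601776, 0.15117448568344116), 43.75448989868164)
```

View pics/c0.png

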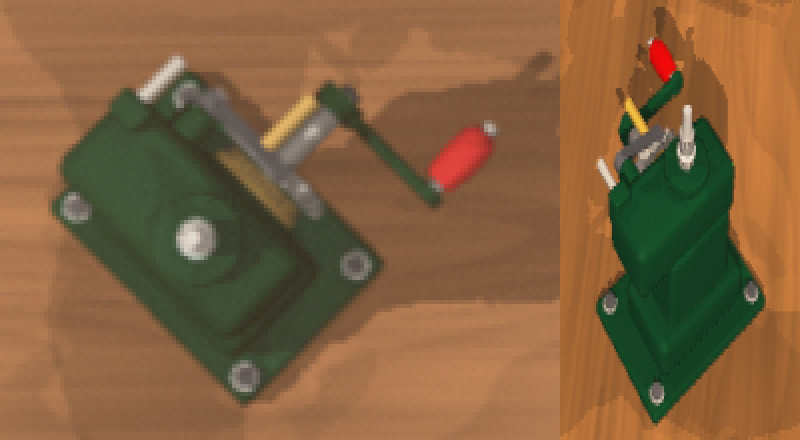

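```bash
cat > fit.py <<'E'
from h import *
from scipy.optimize import least_squares
def frame(s): 
    c,si=np.cos(s[2]),np.sin(s[2]);R=np.array([[c,-si,0],[si,c,0],[0,0,1]]);return lambda l:R@np.array(l)+[s[0],s[1],0]
knob=lambda q:[-.085*np.cos(q),-.139,.13+.085*np.sin(q)]
pin=lambda p,y=-.072:[.057-.045*np.cos(p),y,.181+.045*np.sin(p)]
E
python3 - <<'E'
from fit import *
def res(s):
    W=frame(s);q,p,a,b,z=s[3:]
    L=[("top",[a,b,z],(258.75,231.75)),("top",[-a,-b,z],(328.75,246.25)),("top",[-a,b,z],(301,274.25)),
       ("side",[a,b,z],(328,265.8)),("side",[-a,b,z],(375.5,236.3)),("side",[a,-b,z],(305,239.8)),
       ("top",knob(q),(355.5,219.5)),("side",knob(q),(331.5,167.7)),("top",pin(p),(313,211.25)),("side",pin(p),(318.5,184.9))]
    return np.concatenate([np.subtract(proj(n,W(l)),m) for n,l,m in L])
f=least_squares(res,[.512,.1025,.7636,0,.08,.09,.06,.02]);np.set_printoptions(precision=4,suppress=True)
print(f.x);print(f.fun.reshape(-1,2).round(2));W=frame(f.x);print(W(knob(f.x[3])),W(pin(f.x[4])))
print(proj("top",W([0,.025,.27])),proj("side",W([0,.025,.27])))
E
```

```text
[0.5138 0.0915 0.7753 0.1694 0.1936 0.0889 0.0603 0.0077]
[[ 1.9  -1.67]
 [ 2.61 -3.2 ]
 [ 1.99 -2.23]
 [ 0.28  0.6 ]
 [-0.21 -0.28]
 [-1.2  -0.7 ]
 [-3.3   1.47]
 [ 2.3  -0.64]
 [-3.8   1.29]
 [ 2.85 -0.23]]
[ 0.5512 -0.0664  0.1443] [0.5734 0.0491 0.1897]
(np.float64(284.6507328708689), np.float64(242.5000517335538)) (np.float64(347.7819891535406), np.float64(183.8392956444422))
```

Run:
```python
from fit import *
def res(s):
    W=frame(s);q,p,a,b,z,x0,y0,zm=s[3:]
    L=[("top",[x0+a,y0+b,z],(258.75,231.75)),("top",[x0-a,y0-b,z],(328.75,246.25)),("top",[x0-a,y0+b,z],(301,274.25)),
       ("side",[x0+a,y0+b,z],(328,265.8)),("side",[x0-a,y0+b,z],(375.5,236.3)),("side",[x0+a,y0-b,z],(305,239.8)),
       ("top",knob(q),(355.5,219.5)),("side",knob(q),(331.5,167.7)),("top",pin(p),(313,211.25)),("side",pin(p),(318.5,184.9)),
       ("top",[0,.025,zm],(289,239.5)),("side",[0,.025,zm],(343,182))]
    return np.concatenate([np.subtract(proj(n,W(l)),m) for n,l,m in L])
f=least_squares(res,[.512,.1025,.7636,0,.08,.09,.06,.02,0,.02,.27]);np.set_printoptions(precision=4,suppress=True)
print(f.x);print(f.fun.reshape(-1,2).round(2));W=frame(f.x);print(W(knob(f.x[3])),W(pin(f.x[4])))
```

```text
[ 0.5226  0.082   0.7623 -0.0074 -0.1197  0.0891  0.0577  0.016   0.0011
  0.0212  0.2652]
[[ 0.04 -1.14]
 [-0.12 -0.34]
 [-0.07 -0.78]
 [ 0.69  0.44]
 [ 1.1  -0.2 ]
 [ 0.45 -0.15]
 [ 0.15 -0.51]
 [ 0.71  0.07]
 [ 0.21 -1.44]
 [ 0.59  0.06]
 [-0.5  -0.79]
 [ 1.57  0.12]]
[ 0.5572 -0.0772  0.1294] [0.5813 0.0385 0.1756]
```

```bash
cat >> fit.py <<'E'
from scipy.spatial.transform import Rotation as Ro
S=[.5226,.082,.7623]
np.set_printoptions(precision=3,suppress=True)
def go(*L,S=S,orient=True):
    "L: grasp points in stretcher axes -> rows (turn/5deg, shift/30mm) in present tool axes"
    o=get_obs();W=frame(S);w,x,y,z=o["tool_rot"];T=Ro.from_quat([x,y,z,w]).as_matrix()
    X=np.array([0,0,-1.]);best=None
    for s in(1,-1):
        Y=s*np.array([np.cos(S[2]),np.sin(S[2]),0]);D=np.array([X,Y,np.cross(X,Y)]).T
        r=Ro.from_matrix(T.T@D).as_rotvec()
        print("q6 now",o["q"][5].round(2),"turn",(np.rad2deg(r)/5).round(2))
    for l in L:print(l,"->",(T.T@(W(l)+[0,0,-.019]-o["eef_pos"])/.03).round(2))
    g=T@[-.019,0,0]+o["eef_pos"]
    c=np.cos(S[2]);s=np.sin(S[2]);Rt=np.array([[c,s,0],[-s,c,0],[0,0,1]])
    print("grasp local",Rt@(g-[S[0],S[1],0]),"F local",Rt@o["contact_force"],"w",o["width"].round(4),"t",o["t"])
E
python3 - <<'E'
from fit import *
go([.012,-.072,.33],[.012,-.072,.25])
E
```

```text
q6 now -0.18 turn [-21.73  -0.02   0.01]
q6 now -0.18 turn [14.27  0.01  0.02]
[0.012, -0.072, 0.33] -> [ -2.65 -13.78 -18.08]
[0.012, -0.072, 0.25] -> [  0.01 -13.77 -18.08]Traceback (most recent call last):
  File "<stdin>", line 2, in <module>
  File "fit.py", line 21, in go
    print("grasp local",Rt@(g-[S[0],S[1],0]),"F local",Rt@o["contact_force"],"w",o["width"].round(4),"t",o["t"])
                                                                                 ^^^^^^^^^^^^^^^^
AttributeError: 'float' object has no attribute 'round'
```

Request:
jog_arm:
  steps: "0 0 0 -2.6 0 0 -1; 0 0 0 -2.6 0 0 -1; -10 0 0 -2.6 -6 -8 0; -10 0 0 -2.6 -6 -8 0; -10 0 0 -2.6 -6 -8 0; -10 0 0 -2.6 -6 -8 0; -21.7 0 0 -2.6 -13.8 -18.1 0; -21.7 0 0 -2.6 -13.8 -18.1 0; -21.7 0 0 -2.6 -13.8 -18.1 0; -21.7 0 0 -2.6 -13.8 -18.1 0; -21.7 0 0 -2.6 -13.8 -18.1 0; -21.7 0 0 -2.6 -13.8 -18.1 0; -21.7 0 0 -2.6 -13.8 -18.1 0; -21.7 0 0 -2.6 -13.8 -18.1 0; -21.7 0 0 -2.6 -13.8 -18.1 0; -21.7 0 0 -2.6 -13.8 -18.1 0; -21.7 0 0 -2.6 -13.8 -18.1 0; -21.7 0 0 -2.6 -13.8 -18.1 0; -21.7 0 0 -2.6 -13.8 -18.1 0; -21.7 0 0 -2.6 -13.8 -18.1 0"

```text
t: 1.77
eef_pos: [0.5822, 0.0429, 0.3087]
tool_rot: [0.65, 0.278, 0.651, -0.276]
contact_force: [0.0, 0.3, 0.3]
width: 0.0428
```

```bash
sed -i 's/o\["width"\].round(4)/round(o["width"],4)/' fit.py
python3 - <<'E'
from fit import *
go([.012,-.070,.26],[.012,-.070,.183])
p,d=camera("side");np.save("pics/s1.npy",d);cv2.imwrite("pics/s1f.png",p);a=cv2.resize(p[110:270,250:420],None,fx=3.5,fy=3.5,interpolation=3);cv2.imwrite("pics/s1.png",a)
W=frame(S)
for l in(pin(0),pin(.1),pin(.1,-.092),pin(.1,-.05),knob(0)):
  u,v=proj("side",W(l));print((u-250)*3.5,(v-110)*3.5)
E
```

```text
q6 now -0.89 turn [ 0.03 -0.03 -0.02]
q6 now -0.89 turn [-35.97   0.04  -0.05]
[0.012, -0.07, 0.26] -> [ 2.26 -0.14  0.02]
[0.012, -0.07, 0.183] -> [ 4.82 -0.15  0.03]
grasp local [ 0.016 -0.069  0.328] F local [0.209 0.19  0.292] w 0.0428 t 1.7667
242.13230363234155 257.6850163459333
241.84817192586183 254.05237817898865
227.30814990955673 239.31785231122825
258.09821010397843 270.51979532726114
287.7936618096295 201.67067031698178
```

View pics/s1.png

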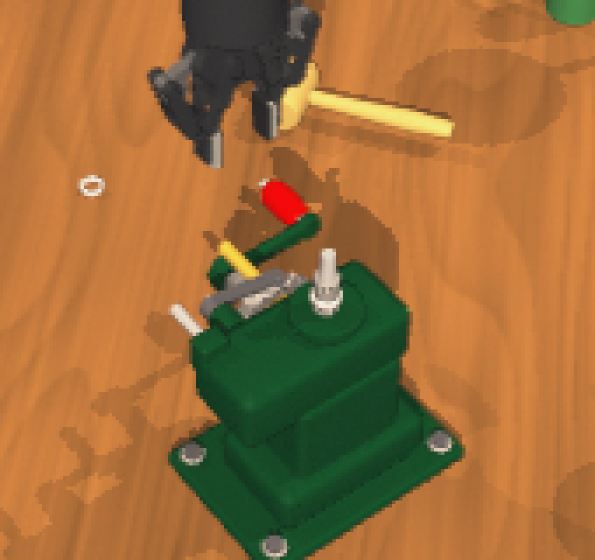

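Request:
jog_arm:
  steps: "0 0 0 2.2 -0.15 0 0; 0 0 0 2.2 -0.15 0 0; 0 0 0 4.9 -0.15 0 0; 0 0 0 4.9 -0.15 0 0; 0 0 0 4.9 -0.15 0 0; 0 0 0 4.9 -0.15 0 0; 0 0 0 4.9 -0.15 0 0.4; 0 0 0 4.9 -0.15 0 0.5; 0 0 0 4.9 -0.15 0 0.6; 0 0 0 4.9 -0.15 0 0.7; 0 0 0 4.9 -0.15 0 0.8; 0 0 0 4.9 -0.15 0 0.9; 0 0 0 4.9 -0.15 0 1; 0 0 0 4.9 -0.15 0 1; 0 0 0 4.9 -0.15 0 1"
  newtons: 20

```text
t: 3.07
eef_pos: [0.5833, 0.0405, 0.1656]
tool_rot: [0.654, 0.282, 0.647, -0.274]
contact_force: [7.1, 8.2, -1.3]
width: 0.0111
```

Run:
```python
from fit import *
go([.012,-.070,.183])
p,d=camera("side");a=cv2.resize(p[130:250,270:400],None,fx=4.5,fy=4.5,interpolation=3);cv2.imwrite("pics/s2.png",a)
```

```text
q6 now -0.89 turn [-0.    0.06 -0.16]
q6 now -0.89 turn [36.   -0.24 -0.09]
[0.012, -0.07, 0.183] -> [ 0.05 -0.11 -0.06]
grasp local [ 0.015 -0.072  0.185] F local [10.821  1.06  -1.265] w 0.0111 t 3.0667
```

View pics/s2.png

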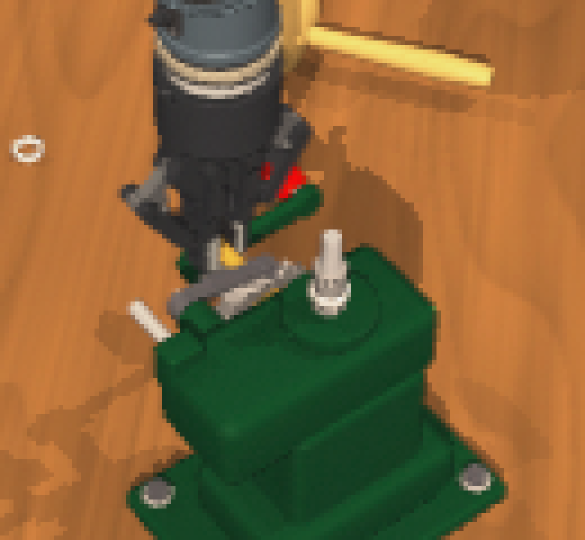

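Request:
jog_arm:
  steps: "0 0 0 -0.2 0.05 0 1; 0 0 0 -0.45 0.11 0 1; 0 0 0 -0.66 0.22 0 1; 0 0 0 -0.83 0.35 0 1; 0 0 0 -1 0.5 0 1; 0 0 0 -1.13 0.68 0 1; 0 0 0 -1.24 0.88 0 1; 0 0 0 -1.31 1.09 0 1; 0 0 0 -1.31 1.09 0 1"
  newtons: 25

```text
t: 3.87
eef_pos: [0.6056, 0.0614, 0.21]
tool_rot: [0.654, 0.28, 0.646, -0.275]
contact_force: [-8.7, -5.8, 15.8]
width: 0.0112
```

```bash
sed -i 's/^S=.*/S=[.5251,.0844,.7623]/' fit.py
python3 - <<'E'
from fit import *
go(pin(1.3),pin(1.6),pin(1.9),pin(2.05),pin(2.2))
E
```

```text
q6 now -0.85 turn [ 0.01  0.08 -0.12]
q6 now -0.85 turn [-35.99   0.19   0.13]
[np.float64(0.044962552711893575), -0.072, np.float64(0.22436011834377367)] -> [ 0.16  0.09 -0.01]
[np.float64(0.058313978503557996), -0.072, np.float64(0.22598081213686771)] -> [ 0.11  0.53 -0.01]
[np.float64(0.07154803050885765), -0.072, np.float64(0.22358350394593365)] -> [ 0.19  0.97 -0.01]
[np.float64(0.07774827111195207), -0.072, np.float64(0.22093130658850188)] -> [ 0.28  1.18 -0.01]
[np.float64(0.08348255027649057), -0.072, np.float64(0.21738233817188155)] -> [ 0.4   1.37 -0.01]
grasp local [ 0.042 -0.072  0.229] F local [-10.262   1.818  15.824] w 0.0112 t 3.8667
```

Request:
jog_arm:
  steps: "0 0 0 0.02 0.1 0 1; 0 0 0 -0.02 0.3 0 1; 0 0 0 -0.02 0.53 0 1; 0 0 0 0 0.75 0 1; 0 0 0 0.06 0.97 0 1; 0 0 0 0.15 1.18 0 1; 0 0 0 0.27 1.37 0 1; 0 0 0 0.27 1.37 0 1"

```text
t: 4.53
eef_pos: [0.637, 0.0909, 0.2024]
tool_rot: [0.655, 0.281, 0.646, -0.275]
contact_force: [-0.9, -0.2, 4.7]
width: 0.0106
```

Run:
```python
from fit import *
go(pin(2.2))
```

```text
q6 now -0.8 turn [ 0.01  0.09 -0.15]
q6 now -0.8 turn [-35.99   0.24   0.14]
[np.float64(0.08348255027649057), -0.072, np.float64(0.21738233817188155)] -> [ 0.13 -0.07 -0.02]
grasp local [ 0.085 -0.072  0.221] F local [-0.8    0.455  4.706] w 0.0106 t 4.5333
```

Request:
jog_arm:
  steps: "0 0 0 0 0 0 0; 0 0 0 0 0 0 0; 0 0 0 0 0 0 0; 0 0 0 -1.3 0 0 0; 0 0 0 -2.5 0 0 0; 0 0 0 -2.5 0 0 -0.4; 0 0 0 -2.5 -1.5 0.6 -0.4; 0 0 0 -2.5 -2.8 1.1 -0.4; 0 0 0 -2.5 -4.2 1.7 -0.4; 0 0 0 -2.5 -5.7 2.25 -0.4; 0 0 0 -1.5 -5.7 2.25 -0.4; 0 0 0 -0.5 -5.7 2.25 -0.4; 0 0 0 -0.2 -5.7 2.25 -0.4; 0 0 0 -0.2 -5.7 2.25 -0.4"

```text
t: 5.7
eef_pos: [0.5582, -0.0757, 0.2041]
tool_rot: [0.652, 0.281, 0.648, -0.275]
contact_force: [-0.1, 0.8, 0.3]
width: 0.0599
```

Run:
```python
from fit import *
go(knob(-.05),knob(0),knob(.05))
p,d=camera("side");q,e=camera("top")
a=cv2.resize(p[110:210,270:380],(480,436),interpolation=3)
b=cv2.resize(q[180:270,280:375],(320,436),interpolation=3);cv2.imwrite("pics/s3.png",np.hstack([a,b]))
W=frame(S)
for l in (knob(-.1),knob(0),knob(.1)):
    u,v=proj("side",W(l));print((u-270)*4.36,(v-110)*4.36)
```

```text
q6 now -1.11 turn [-0.    0.03 -0.12]
q6 now -1.11 turn [36.   -0.2  -0.04]
[np.float64(-0.08489377213357215), -0.139, np.float64(0.12575177061199236)] -> [3.24 0.02 0.  ]
[np.float64(-0.085), -0.139, np.float64(0.13)] -> [3.1  0.02 0.  ]
[np.float64(-0.08489377213357215), -0.139, np.float64(0.13424822938800765)] -> [2.96 0.03 0.  ]
grasp local [-0.087 -0.139  0.223] F local [0.471 0.59  0.329] w 0.0599 t 5.7
266.75045685100196 262.06418429297986
267.3377115444434 253.37089331252588
266.9497415665475 245.12978076647317
```

View pics/s3.png

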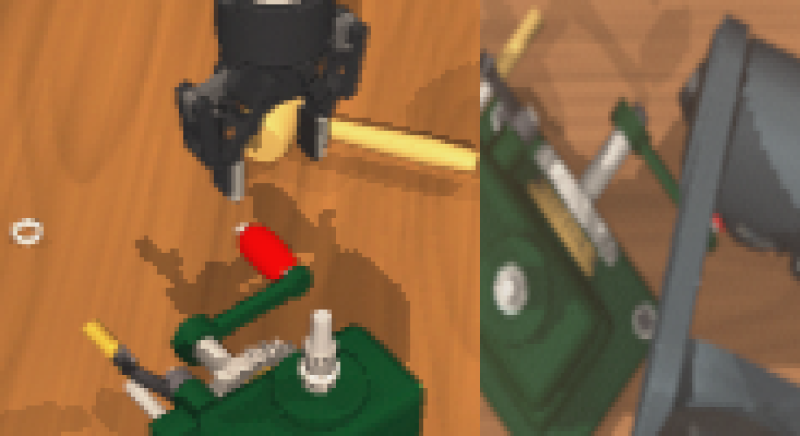

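Request:
jog_arm:
  steps: "0 0 0 1.3 0.03 0 -0.4; 0 0 0 2.5 0.03 0 -0.4; 0 0 0 3 0.03 0 -0.4; 0 0 0 3 0.03 0 -0.2; 0 0 0 3 0.03 0 0; 0 0 0 3 0.03 0 0.1; 0 0 0 3 0.03 0 0.2; 0 0 0 3 0.03 0 0.3; 0 0 0 3 0.03 0 0.4; 0 0 0 3 0.03 0 0.6; 0 0 0 3 0.03 0 1; 0 0 0 3 0.03 0 1; 0 0 0 3 0.03 0 1; 0 0 0 3 0.03 0 1"
  newtons: 25

```text
t: 6.97
eef_pos: [0.5626, -0.0772, 0.1189]
tool_rot: [0.656, 0.279, 0.645, -0.275]
contact_force: [-4.8, -6.5, 1.7]
width: 0.0267
```

```bash
cat >> fit.py <<'E'
def arc(qs,r=.085):
    "knob arc deltas from the measured pose; q0 from grasp pose about the spindle"
    o=get_obs();go();c,s=np.cos(S[2]),np.sin(S[2])
    f=np.array([[c,s,0],[-s,c,0],[0,0,1]])@o["contact_force"]
    w,x,y,z=o["tool_rot"];T=Ro.from_quat([x,y,z,w]).as_matrix()
    g=frame([0,0,-S[2]])(T@[-.019,0,0]+o["eef_pos"]-[S[0],S[1],0])-[DX,0,.13+DZ]
    q0=np.arctan2(g[2],-g[0]);print("q0",q0,"r",np.hypot(g[0],g[2]),"tangential push on knob",-(f[0]*np.sin(q0)+f[2]*np.cos(q0)),"radial on tool",-f[0]*np.cos(q0)+f[2]*np.sin(q0))
    for q in qs:
        q=q0+q if q<.5 and REL else q
        d=frame([0,0,S[2]])([-r*np.cos(q)-g[0],0,r*np.sin(q)-g[2]]);print(round(q,2),(T.T@d/.03).round(2))
DX=DZ=0;REL=True
E
python3 - <<'E'
import fit;from fit import *
arc([.1,.2,.3,.4])
E
```

```text
q6 now -1.1 turn [ 0.04  0.14 -0.13]
q6 now -1.1 turn [-35.96   0.2    0.22]
grasp local [-0.085 -0.143  0.138] F local [-7.979 -1.336  1.747] w 0.0267 t 6.9667
q0 0.09314394144823654 r 0.08500770788444094 tangential push on knob -0.9975057704346967 radial on tool 8.106763992599296
0.19 [-0.28  0.04  0.  ]
0.29 [-0.55  0.11  0.01]
0.39 [-0.82  0.21  0.01]
0.49 [-1.07  0.34  0.01]
```

Request:
jog_arm:
  steps: "0 0 0 -0.14 0 0 1; 0 0 0 -0.28 0.02 0 1; 0 0 0 -0.42 0.05 0 1; 0 0 0 -0.55 0.09 0 1; 0 0 0 -0.69 0.14 0 1; 0 0 0 -0.82 0.19 0 1"

```text
t: 7.47
eef_pos: [0.566, -0.0739, 0.1441]
tool_rot: [0.656, 0.278, 0.645, -0.275]
contact_force: [-3.1, -5.2, -3.3]
width: 0.0266
```

Run:
```python
import fit;from fit import *
arc([.05,.1,.15,.2,.25,.3])
```

```text
q6 now -1.1 turn [ 0.05  0.14 -0.1 ]
q6 now -1.1 turn [-35.95   0.16   0.22]
grasp local [-0.08  -0.142  0.163] F local [-5.868 -1.626 -3.319] w 0.0266 t 7.4667
q0 0.39255434255329935 r 0.08648395699243061 tangential push on knob 5.311503836570655 radial on tool 4.1517465318110665
0.44 [-0.11  0.1   0.  ]
0.49 [-0.24  0.17  0.  ]
0.54 [-0.36  0.24  0.01]
0.59 [-0.48  0.32  0.01]
0.64 [-0.59  0.4   0.01]
0.69 [-0.7   0.49  0.01]
```

```bash
sed -i 's/^DX=DZ=0/DX=0;DZ=.004/' fit.py
python3 - <<'E'
import fit;from fit import *
arc([.05,.1,.15,.2,.25,.3])
E
```

```text
q6 now -1.1 turn [ 0.05  0.14 -0.1 ]
q6 now -1.1 turn [-35.95   0.16   0.22]
grasp local [-0.08  -0.142  0.163] F local [-5.868 -1.626 -3.319] w 0.0266 t 7.4667
q0 0.3490787981244144 r 0.08503410796809581 tangential push on knob 5.1260423443371455 radial on tool 4.3786712772680865
0.4 [-0.13  0.05  0.  ]
0.45 [-0.26  0.11  0.  ]
0.5 [-0.38  0.18  0.01]
0.55 [-0.51  0.25  0.01]
0.6 [-0.63  0.33  0.01]
0.65 [-0.74  0.41  0.01]
```

Request:
jog_arm:
  steps: "0 0 0 -0.13 0.05 0 1; 0 0 0 -0.26 0.11 0 1; 0 0 0 -0.38 0.18 0 1; 0 0 0 -0.51 0.25 0 1; 0 0 0 -0.63 0.33 0 1; 0 0 0 -0.68 0.37 0 1"

```text
t: 7.97
eef_pos: [0.574, -0.0662, 0.1654]
tool_rot: [0.656, 0.278, 0.645, -0.276]
contact_force: [-2.2, -4.5, -1.6]
width: 0.0264
```

Run:
```python
import fit;from fit import *
arc([.04,.08,.12,.16,.2])
```

```text
q6 now -1.08 turn [ 0.05  0.15 -0.1 ]
q6 now -1.08 turn [-35.94   0.16   0.24]
grasp local [-0.069 -0.142  0.184] F local [-4.705 -1.716 -1.578] w 0.0264 t 7.9667
q0 0.6321979187681577 r 0.08529123108217855 tangential push on knob 4.053798275667719 radial on tool 2.8631798427696333
0.67 [-0.08  0.08  0.  ]
0.71 [-0.17  0.15  0.  ]
0.75 [-0.25  0.23  0.  ]
0.79 [-0.33  0.31  0.01]
0.83 [-0.41  0.39  0.01]
```

Request:
jog_arm:
  steps: "0 0 0 -0.07 0.05 0 1; 0 0 0 -0.13 0.11 0 1; 0 0 0 -0.13 0.11 0 1"

```text
t: 8.22
eef_pos: [0.5766, -0.0637, 0.17]
tool_rot: [0.657, 0.278, 0.645, -0.275]
contact_force: [-2.1, -1.6, 0.4]
width: 0.0266
```

Request:
jog_arm:
  steps: "0 0 0 -0.06 0.06 0 1; 0 0 0 -0.13 0.12 0 1; 0 0 0 -0.13 0.12 0 1"

```text
t: 8.47
eef_pos: [0.5795, -0.061, 0.1745]
tool_rot: [0.657, 0.278, 0.645, -0.275]
contact_force: [-2.6, -3.2, 0.4]
width: 0.0269
```

Request:
jog_arm:
  steps: "0 0 0 -0.06 0.06 0 1; 0 0 0 -0.12 0.125 0 1; 0 0 0 -0.12 0.125 0 1"

```text
t: 8.72
eef_pos: [0.582, -0.0585, 0.178]
tool_rot: [0.657, 0.277, 0.645, -0.275]
contact_force: [-1.7, -4.8, -2.3]
width: 0.0268
```

Run:
```python
import fit;from fit import *
arc([.03,.06,.12])
```

```text
q6 now -1.06 turn [ 0.06  0.16 -0.1 ]
q6 now -1.06 turn [-35.94   0.16   0.25]
grasp local [-0.058 -0.142  0.197] F local [-4.544 -2.265 -2.26 ] w 0.0268 t 8.7167
q0 0.8293769099485782 r 0.085411865947295 tangential push on knob 4.877735058817223 radial on tool 1.4015844221362064
0.86 [-0.05  0.07  0.  ]
0.89 [-0.1   0.14  0.  ]
0.95 [-0.2   0.27  0.  ]
```

Request:
jog_arm:
  steps: "0 0 0 -0.05 0.07 0 1; 0 0 0 -0.11 0.14 0 1; 0 0 0 -0.11 0.14 0 1"

```text
t: 8.97
eef_pos: [0.5832, -0.0573, 0.1796]
tool_rot: [0.655, 0.275, 0.647, -0.277]
contact_force: [-2.8, -10.1, -7.8]
width: 0.0268
```

Request:
jog_arm:
  steps: "0 0 0 -0.02 0.025 0 1; 0 0 0 -0.045 0.05 0 1; 0 0 0 -0.045 0.05 0 1"

```text
t: 9.22
eef_pos: [0.583, -0.0575, 0.1795]
tool_rot: [0.655, 0.274, 0.648, -0.278]
contact_force: [-2.3, -8.9, -7.9]
width: 0.0269
```

Run:
```python
import fit;from fit import *
arc([.03,.06])
```

```text
q6 now -1.05 turn [0.08 0.13 0.02]
q6 now -1.05 turn [-35.92  -0.03   0.2 ]
grasp local [-0.056 -0.142  0.198] F local [-7.796 -4.893 -7.897] w 0.0269 t 9.2167
q0 0.8546410134048867 r 0.08545439219240562 tangential push on knob 11.065111662493097 radial on tool -0.8391030228838661
0.88 [-0.04  0.07  0.  ]
0.91 [-0.1   0.14  0.  ]
```

Request:
jog_arm:
  steps: "0 0 0 -0.03 0.03 0 1; 0 0 0 -0.06 0.06 0 1; 0 0 0 -0.08 0.09 0 1; 0 0 0 -0.08 0.09 0 1"

```text
t: 9.55
eef_pos: [0.583, -0.0574, 0.1797]
tool_rot: [0.653, 0.272, 0.649, -0.279]
contact_force: [-2.6, -10.5, -10.5]
width: 0.0266
```

Run:
```python
import fit;from fit import *
arc([.03,.06])
```

```text
q6 now -1.05 turn [0.09 0.11 0.09]
q6 now -1.05 turn [-35.91  -0.14   0.17]
grasp local [-0.056 -0.142  0.199] F local [ -9.151  -5.807 -10.536] w 0.0266 t 9.55
q0 0.8580243352948008 r 0.0854662463261848 tangential push on knob 13.813599228426416 radial on tool -1.9868376491082458
0.89 [-0.04  0.07  0.  ]
0.92 [-0.1   0.14  0.  ]
```

Request:
jog_arm:
  steps: "0 0 0 -0.04 0.04 0 1; 0 0 0 -0.07 0.08 0 1; 0 0 0 -0.1 0.11 0 1; 0 0 0 -0.115 0.13 0 1; 0 0 0 -0.115 0.13 0 1"

```text
t: 9.97
eef_pos: [0.5832, -0.057, 0.1802]
tool_rot: [0.651, 0.269, 0.651, -0.281]
contact_force: [-3.4, -12.6, -13.5]
width: 0.0262
```

Run:
```python
import fit;from fit import *
arc([.03,.06])
```

```text
q6 now -1.04 turn [0.1  0.08 0.18]
q6 now -1.04 turn [-35.9   -0.28   0.13]
grasp local [-0.055 -0.142  0.199] F local [-11.168  -6.756 -13.526] w 0.0262 t 9.9667
q0 0.8674051094010046 r 0.08549919260039077 tangential push on knob 17.26604238413416 radial on tool -3.0914423942878972
0.9 [-0.04  0.08  0.  ]
0.93 [-0.1   0.14  0.  ]
```

Request:
jog_arm:
  steps: "0 0 0 0 0 0 1; 0 0 0 0 0 0 1; 0 0 0 0 0 0 0.2; 0 0 0 0 0 0 -0.2; 0 0 0 0 0 0 -0.4; 0 0 0 0 0 0 -0.4; 0 0 0 -0.5 0 0 -0.4; 0 0 0 -1.5 0 0 -0.4; 0 0 0 -2.7 0 0 -0.4; 0 0 0.2 -3.5 0 0 -0.2; 0 0 0.2 -3.5 1.3 -0.6 0; 0 0 0.2 -3.5 2.6 -1.2 0; 0 0 0.2 -3.5 3.8 -1.8 0; 0 0 0.2 -3.5 4.8 -2.3 0; 0 0 0.2 -3.5 4.8 -2.3 0; 0 0 0.2 -3.5 4.8 -2.3 0"

```text
t: 11.3
eef_pos: [0.6392, 0.0971, 0.2825]
tool_rot: [0.655, 0.274, 0.649, -0.274]
contact_force: [-0.8, -0.5, -0.1]
width: 0.0428
```

Run:
```python
from fit import *
k=pin(2.35);k[2]+=.004;go(k)
p,d=camera("side");a=cv2.resize(p[90:210,260:380],None,fx=4.5,fy=4.5,interpolation=3);cv2.imwrite("pics/s4.png",a)
W=frame(S)
for l in(pin(2.35),knob(.85)):
    u,v=proj("side",W(l));print((u-260)*4.5,(v-90)*4.5)
```

```text
q6 now -0.79 turn [ 0.15  0.08 -0.03]
q6 now -0.79 turn [-35.85   0.05   0.13]
[np.float64(0.08862208845480993), -0.072, np.float64(0.217016300875588)] -> [ 2.82 -0.1   0.06]
grasp local [ 0.091 -0.069  0.302] F local [-0.962  0.162 -0.089] w 0.0428 t 11.3
157.98449570845455 444.44779587036874
286.0577490893569 302.2255568498321
```

View pics/s4.png

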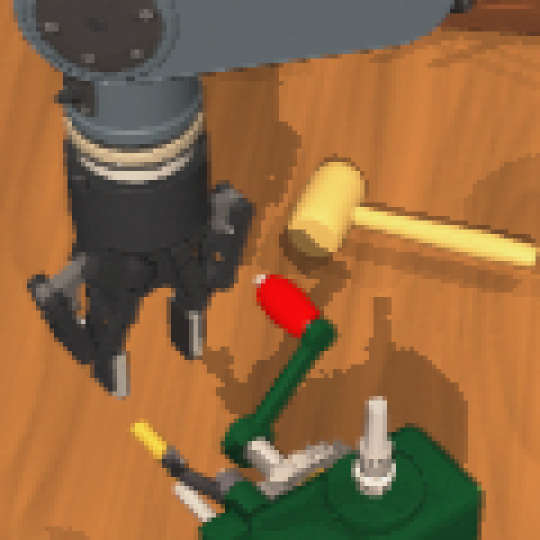

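Request:
jog_arm:
  steps: "0.1 0 0 1.2 -0.05 0.06 0; 0.1 0 0 2.4 -0.05 0.06 0; 0.1 0 0 2.8 -0.05 0.06 0; 0.1 0 0 2.8 -0.05 0.06 0; 0.1 0 0 2.8 -0.05 0.06 0.3; 0.1 0 0 2.8 -0.05 0.06 0.5; 0.1 0 0 2.8 -0.05 0.06 0.7; 0.1 0 0 2.8 -0.05 0.06 0.8; 0.1 0 0 2.8 -0.05 0.06 1; 0.1 0 0 2.8 -0.05 0.06 1; 0.1 0 0 2.8 -0.05 0.06 1; 0.1 0 0 2.8 -0.05 0.06 1"
  newtons: 20

```text
t: 12.35
eef_pos: [0.6407, 0.0919, 0.2008]
tool_rot: [0.654, 0.277, 0.646, -0.278]
contact_force: [-1.4, -3.9, 7.1]
width: 0.011
```

Run:
```python
from fit import *
L=[]
for a in(2.2,2,1.8,1.6,1.4,1.2,1,.8):
    k=pin(a);k[2]+=.004;L.append(k)
go(*L)
```

```text
q6 now -0.79 turn [ 0.03  0.13 -0.03]
q6 now -0.79 turn [-35.97   0.05   0.2 ]
[np.float64(0.08348255027649057), -0.072, np.float64(0.22138233817188155)] -> [-0.06 -0.18 -0.08]
[np.float64(0.07572660764462141), -0.072, np.float64(0.22591838420715568)] -> [-0.21 -0.43 -0.08]
[np.float64(0.06722409426118892), -0.072, np.float64(0.22882314338951878)] -> [-0.3  -0.72 -0.08]
[np.float64(0.058313978503557996), -0.072, np.float64(0.22998081213686772)] -> [-0.34 -1.01 -0.08]
[np.float64(0.049351478569489154), -0.072, np.float64(0.2293452378494807)] -> [-0.32 -1.31 -0.08]
[np.float64(0.04069390104854969), -0.072, np.float64(0.2269417588685252)] -> [-0.24 -1.6  -0.08]
[np.float64(0.03268639623593371), -0.072, np.float64(0.22286619431635535)] -> [-0.11 -1.87 -0.08]
[np.float64(0.025648198079377564), -0.072, np.float64(0.21728102409047853)] -> [ 0.08 -2.1  -0.09]
grasp local [ 0.089 -0.074  0.22 ] F local [-3.666 -1.844  7.143] w 0.011 t 12.35
```

Request:
jog_arm:
  steps: "0 0 0 -0.06 -0.18 0 1; 0 0 0 -0.14 -0.3 0 1; 0 0 0 -0.21 -0.43 0 1; 0 0 0 -0.26 -0.57 0 1; 0 0 0 -0.3 -0.72 0 1; 0 0 0 -0.33 -0.86 0 1; 0 0 0 -0.34 -1.01 0 1; 0 0 0 -0.33 -1.16 0 1; 0 0 0 -0.32 -1.31 0 1; 0 0 0 -0.28 -1.45 0 1; 0 0 0 -0.24 -1.6 0 1; 0 0 0 -0.18 -1.74 0 1; 0 0 0 -0.11 -1.87 0 1; 0 0 0 -0.02 -2 0 1; 0 0 0 0.08 -2.1 0 1; 0 0 0 0.08 -2.1 0 1"

```text
t: 13.68
eef_pos: [0.5947, 0.0475, 0.1972]
tool_rot: [0.654, 0.277, 0.647, -0.278]
contact_force: [2.3, 0.8, 2.0]
width: 0.0112
```

Run:
```python
from fit import *
L=[]
for a in(.6,.45,.3,.2,.1,.05,0):
    k=pin(a);k[2]+=.004;L.append(k)
go(*L)
```

```text
q6 now -0.87 turn [ 0.02  0.12 -0.02]
q6 now -0.87 turn [-35.98   0.03   0.2 ]
[np.float64(0.01985989732906448), -0.072, np.float64(0.21040891130277659)] -> [ 0.19 -0.17 -0.1 ]
[np.float64(0.016479880394129544), -0.072, np.float64(0.20457344903500535)] -> [ 0.39 -0.28 -0.1 ]
[np.float64(0.014009857989347736), -0.072, np.float64(0.19829840929976028)] -> [ 0.6  -0.36 -0.1 ]
[np.float64(0.012897003997144128), -0.072, np.float64(0.19394011988577775)] -> [ 0.74 -0.4  -0.1 ]
[np.float64(0.012224812562488842), -0.072, np.float64(0.18949250374910726)] -> [ 0.89 -0.42 -0.1 ]
[np.float64(0.012056238282226524), -0.072, np.float64(0.18724906261718052)] -> [ 0.96 -0.43 -0.1 ]
[np.float64(0.012000000000000004), -0.072, np.float64(0.185)] -> [ 1.04 -0.43 -0.11]
grasp local [ 0.025 -0.075  0.216] F local [ 2.245 -0.973  1.952] w 0.0112 t 13.6833
```

Request:
jog_arm:
  steps: "0 0 0 0.1 -0.09 0 1; 0 0 0 0.19 -0.17 0 1; 0 0 0 0.29 -0.23 0 1; 0 0 0 0.39 -0.28 0 1; 0 0 0 0.5 -0.32 0 1; 0 0 0 0.6 -0.36 0 1; 0 0 0 0.7 -0.39 0 1; 0 0 0 0.78 -0.41 0 1; 0 0 0 0.84 -0.41 0 1; 0 0 0 0.84 -0.41 0 1; 0 0 0 0.84 -0.41 0 1"

```text
t: 14.6
eef_pos: [0.5859, 0.0389, 0.1717]
tool_rot: [0.654, 0.276, 0.647, -0.278]
contact_force: [3.0, 2.9, 0.9]
width: 0.0111
```

Run:
```python
from fit import *
k=pin(0);k[2]+=.004;go(k)
```

```text
q6 now -0.88 turn [ 0.02  0.12 -0.02]
q6 now -0.88 turn [-35.97   0.02   0.19]
[np.float64(0.012000000000000004), -0.072, np.float64(0.185)] -> [ 0.19 -0.02 -0.1 ]
grasp local [ 0.013 -0.075  0.191] F local [4.155 0.052 0.854] w 0.0111 t 14.6
```

Request:
jog_arm:
  steps: "0 0 0 0.04 -0.02 0 1; 0 0 0 0.08 -0.02 0 1; 0 0 0 0.08 -0.02 0 1; 0 0 0 0.08 -0.02 0 0.6; 0 0 0 0.08 -0.02 0 0.3; 0 0 0 0.08 -0.02 0 0; 0 0 0 0.08 -0.02 0 0; 0 0 0 0.08 -0.02 0 0; 0 0 0 -0.5 -0.02 0 0; 0 0 0 -1.5 0 0 0; 0 0 0 -2.7 0 0 0; 0 0 0 -4 0 0 0; 0 0 0 -4 4 0 0; 0 0 0 -4 4 0 0; 0 0 0 -4 4 0 0; 0 0 0 -4 4 0 0; 0 0 0 -4 4 0 0"

```text
t: 16.02
eef_pos: [0.6718, 0.1238, 0.2907]
tool_rot: [0.654, 0.275, 0.648, -0.278]
contact_force: [-0.2, 0.2, -0.1]
width: 0.0426
```

Run:
```python
from fit import *
go()
p,d=camera("side");q,_=camera("top")
a=cv2.resize(p[110:210,270:380],(480,436),interpolation=3)
b=cv2.resize(q[180:270,280:375],(320,436),interpolation=3);cv2.imwrite("pics/s5.png",np.hstack([a,b]))
W=frame(S)
for l in (knob(.82),knob(.85),knob(.88),pin(0),pin(.1),pin(.2),pin(.4)):
    u,v=proj("side",W(l));print((u-270)*4.36,(v-110)*4.36)
```

```text
q6 now -0.74 turn [0.05 0.11 0.  ]
q6 now -0.74 turn [-35.95  -0.     0.18]
grasp local [ 0.133 -0.073  0.31 ] F local [-0.053  0.302 -0.056] w 0.0426 t 16.0167
235.84200677279912 206.25061599143436
233.55817467324354 205.62298397005955
231.20740089557353 205.08672639833145
210.0890015922153 323.3841082115416
209.7238131490051 318.8606201191749
208.79293453136748 314.66859133723347
205.25828181482277 307.45038894847704
```

View pics/s5.png

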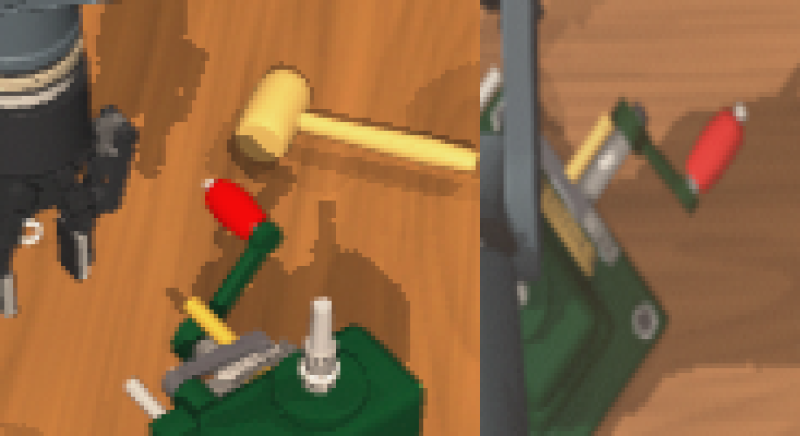

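```bash
python3 -c "
from cell import *
print(job_done())"
```

```text
the job is handed in; nothing more can be done
None
```

The job is done and handed in at about 16 s of the 72 s allowed.

- **Pawl thrown over:** I gripped the brass pin, carried it over its balance point and let go. The picture afterwards showed the pawl lying clear on its rest.
- **Crank wound back:** I wound it by the red knob until it hit the stop at q ≈ 0.86. The push along the knob's path reached about 17 N, against 1.4 to 5 N while winding. That is about 12 to 16 N more, so it was firmly seated and under the 22 N forcing limit.
- **Pawl swung back:** I re-gripped the pin, carried it back to p ≈ 0.1 and released it.

**Last checks:**
- The last side picture shows the pawl down on the ratchet wheel. The pin is within about 1 pixel of where it should be for p between 0 and 0.1.
- In that picture the knob sat about 1 pixel from its predicted place for q ≈ 0.85, which is within my measuring error. I did not check the seating again after letting go.
- The gripper is clear, with near-zero force on it.
- I touched none of the mallet, size stick and ring blank. In the last picture the mallet was where it had been, but the ring blank was only partly in view and the stick was outside the crop.

**Disagreements along the way:**
- My first pose fit was about 10 mm off until I allowed for the base not being centred on the stretcher's origin.
- Grasp heights read about 4 mm high throughout, and I corrected for this. Before I did, the first pawl lift pressed on the pin with about 19 N.

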